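# Dry-check a paper house

### The job

Set the loose papier-mâché house down on the empty place of the drying shelf, in line with the two houses already there and with its roof sloping the same way. Then lift the moisture tester from its wooden stand and hold its spring-loaded tip inside the ring drawn on that roof, square to the slope, pressing gently until the plunger is about half-way in, without shoving the house or bottoming the plunger hard. Finish there, still holding the tester on the spot (do not put it down or let go), with everything else left where it was.

Things in the scene. Friction and masses are not known exactly. Their poses are not given: they have to be found in the camera images.
- house: Loose house on the table: grey papier-mâché, rigid, 150 g. Depth 60 mm (x), width 70 mm (y). Roof rises at 18 degrees from the front wall (-x side, 42 mm high, dark door and window) to the back wall (+x, 61 mm). Origin: centre of underside, z up. Grip it across its depth, by front and back walls: on the shelf only 20 mm are free beside it.
- eaves (a point): Middle of the loose house's low front roof edge: at x -30 mm, y 0, z 42 mm in the house's frame.
- spot: Dark ring, 25 mm across, drawn on the loose house's roof; no other house has one. Origin: its centre, on the roof surface, at x -2, y 0, z 51 mm in the house's frame. z points out of the roof, square to it: tilted 18 degrees from upright towards the house's front (-x); x points up the slope.
- gap: Empty place of the drying shelf (left, middle or right of three): a fixed sheet of white paper, 74 mm (x) by 80 mm (y), under 1 mm thick, on the shelf's top, 40 mm above the table. Origin: its centre, at the shelf top's height. Its x and y are the directions the house set there must have (low front to -x, as the neighbours have it).
- shelf: Fixed low wooden drying shelf, 130 mm along its x by 310 mm along its y, top 40 mm above the table. Origin under its centre on the table. Three places side by side along its y, at -90, 0 and +90 mm; two houses stand on it.
- house_left: House already on the shelf, same shape, size and frame as the loose one, without a ring; leave it. Loose.
- house_right: The other house already on the shelf, likewise; leave it. Loose.
- stand: Fixed dark wooden block 70 x 70 x 70 mm with a vertical 30 mm square hole through it, in which the tester hangs by its flange. Origin under its centre on the table.
- tester: Grey moisture tester, 120 g, upright in the stand, z up. Origin: underside of its 44 mm square, 5 mm thick flange, which rests on the stand's top (70 mm above table). Above it a 26 x 26 mm square body (faces parallel to x and y) to z 75: grip it at z 40-45. Below: nose, 20 mm across, to z -43, plunger, 8 mm across, to z -57. Lift straight up 60 mm or more to take it out.
- tip (a point): The rounded end of the tester's plunger, on the tester's axis 57 mm below its origin while the plunger is out.
- plunger (a joint): How far the plunger is pushed into the tester: 0 = fully out, 0.012 m = fully in (hard stop). A spring: about 1 N when it starts to move, 3.2 N half-way in, 5.3 N fully in.
- tape: Loose bystander: roll of paper tape lying flat, 66 mm across, 20 mm high. Origin under its centre.
- brush: Loose bystander: paste brush lying on the table in front of the shelf. Origin under its middle.
- glasses: Loose bystander: folded spectacles, about 130 mm wide and 38 mm high, on the table near the robot. Origin under their middle.
- pot: Loose bystander: lidded jar, 60 mm across, 70 mm high, beyond the shelf. Origin under its centre.
- paint: Loose bystander: jar, 54 mm across, 80 mm high, on the right. Origin under its centre.
- pencils: Loose bystander: steel cup, 72 mm across, 90 mm high, with pencils up to 170 mm high, at the far side. Origin under its centre.
Things that resemble listed ones, but are neither listed nor needed, are in the scene too. What is shaped like the house but blue is not meant. Of the things shaped like the tester, the grey one is meant.

How it is judged:
On the way, in this order (a step that is already met when the one before it is completed fails the run):
1. the loose house stands in the empty place, in line and facing like its neighbours, let go (x of house in the frame of gap between -0.012 and 0.012 m and y of house in the frame of gap between -0.012 and 0.012 m and z of house in the frame of gap between -0.006 and 0.006 m and angle between the x axis of house and the x axis of gap, either way round below 0.15 rad and x of eaves in the frame of gap below 0 m and angle between house's own z axis and vertical below 0.08 rad and contact force between the fingers and house below 0.1 N and linear speed of house below 0.02 m/s), for 0.2 s.
2. the tester is lifted clear of its stand in the fingers (z of tester in the frame of stand above 0.13 m and contact force between the fingers and tester above 2 N and contact force between tester and stand below 0.1 N), for 0.1 s.
At the end, for the whole second after the job is handed in: Tester in the fingers, touching only the house: tip within 9 mm of the ring's centre, axis within 8 deg of square, plunger 3-9.5 mm in, 1-7 N. House upright, still, untouched by fingers, within 15 mm each way (12 when first let go) and 8.6 deg of its place, low side like its neighbours (distance between tip and spot below 0.009 m and angle between the z axis of tester and the z axis of spot, either way round below 0.14 rad and value of joint plunger between 0.003 and 0.0095 m and contact force between tester and house between 1 and 7 N and contact force between the fingers and tester above 2 N and contact force between tester and stand below 0.1 N and contact force between tester and shelf below 0.1 N and contact force between tester and house_left below 0.1 N and contact force between tester and house_right below 0.1 N and x of house in the frame of gap between -0.015 and 0.015 m and y of house in the frame of gap between -0.015 and 0.015 m and z of house in the frame of gap between -0.006 and 0.006 m and angle between the x axis of house and the x axis of gap, either way round below 0.15 rad and x of eaves in the frame of gap below 0 m and angle between house's own z axis and vertical below 0.08 rad and contact force between the fingers and house below 0.1 N and linear speed of house below 0.02 m/s); the arm keeps its last pose, push and grip.
It fails at once if the tester is pushed hard against the house (over 15 N) (contact force between tester and house above 15 N).
It fails at once if the loose house is tipped over (beyond 30 degrees) (angle between house's own z axis and vertical above 0.52 rad).
It fails at once if a house already on the shelf is moved more than 12 mm (distance of any of house_left, house_right from where it was at the start of the episode above 0.012 m).
It fails at once if a bystander is moved more than 25 mm (distance of any of tape, brush, glasses, pot, paint, pencils from where it was at the start of the episode above 0.025 m).
It also fails if it takes over 51 s, if anything falls off the work surface, if the arm or the gripper's body presses on something with over 40 N, if the wrist force passes 120 N, or if a joint passes its speed limit or range.

### The arm

A 7-joint arm with a two-finger parallel gripper is mounted at the origin on the work surface. World frame = base frame: x ahead of the robot, y to its left, z up, the work surface at z = 0. Lengths are in m, angles in rad, forces in N, time in s.
With the tool pointing down it reaches from about 0.4 to 0.85 m from the base axis. Payload 10.4 kg.
Tool frame: the origin (TCP) lies at the centre of the arm's flange, where the gripper is bolted on; the fingertips stand 182 mm ahead of it and the grasp point (between the pads) lies r.grasp_offset ahead of it (r.grasp_offset is the distance from the TCP to the grasp point, in m); z points along the fingers, y is the line along which they close (so a half turn about z gives the same grasp; the last joint's range is limited). The gripper opens to 87 mm and grips with 3 to 60 N. Pads are 19 mm wide; open, the fingers measure 117 mm over their backs; the gripper's body (75 mm by 190 mm) begins 51 mm behind the grasp point.
Start: joints at [-0.023, 0.332, -0.065, 1.46, 0.022, 1.35, -0.088], TCP at [0.625, 0, 0.405] pointing down, gripper open.
Joint ranges: [-2.6, 2.6], [-0.5, 2.12], [-1.47, 1.34], [0.16, 2.42], [-1.27, 4.41], [0.06, 2.06], [-2.6, 2.6]. Speed limits (rad/s): [2.22, 2.22, 2.79, 2.79, 3.14, 3.14, 3.14].

### API

Orientations are given as a unit quaternion [x, y, z, w].
In Python, from bench import status, vision, job, spotter, r gives the robot as it stands. The module is installed in compiled form; this text tells all that it offers.
- The arm moves only by the tool play_rows, never from a script. Its argument "series" is a list of rows, each a list of 6 numbers: the shift along the tool's x, y, z each as a share of 150 mm, from -1 to 1, then the turn, a rotation vector about the tool's x, y, z each as a share of 30 degrees, from -1 to 1. In form: [[x, y, z, ax, ay, az], ...]. A call has 1 to 5 rows; each row is the pose to reach, as a shift and turn from the pose commanded when the call began, along the tool's axes at that moment; what a row does not reach only later rows make up. A row lasts 1/10 s, in which the tool goes at most 50 mm and 8.59 degrees, less where a joint would pass 70% of its speed; a pose out of reach is approached as far as the arm can. A call with a number of a shift or a turn outside -1 to 1 is refused whole. A call with a gripper value outside its range is refused whole. "fingers" is the opening, from -1 (shut) to 1 (fully open), set as the call begins (left out, the last holds). The fingers move at their own pace and stop on an object; "squeeze" is the grip in N (left out, the last holds). Time passes only in rows, so rows that repeat a pose let the fingers close. It gives the time, the measured TCP pose, the force, the opening and the grip force at its end, in the units of the state.
- status.read_state(): the state, without advancing time (a new reading comes with each control period).
- vision.camera(name): name is "scene" or "side" or "wrist"; returns the picture (400x640x3 uint8, blue, green, red); there is no depth.
- vision.calibration(name): a dict with "fx", "fy", "cx", "cy" (pixels), "rvec" (rotation vector, rad) and "tvec" (3), from world to camera coordinates, as OpenCV has them; the wrist camera has in their place "T_tool_cam" (4x4, takes a point from camera to tool coordinates, whose origin is the TCP and whose axes are the flange's). Camera axes: x right, y down, z forward; pixel columns grow to the right and rows downward; lengths in m; the calibration is good to about 2 mm. A picture is of the moment at which its call begins: read the wrist's pose just before it. calibration takes no time and is no camera call.
- job.close_job(): hands the job in; it is judged then, once.
Trained networks look in the newest picture that a camera, given by its name, has taken for a name from the list of things; names that differ only in an ending like _2 or _b are one class to them, and where a whole thing is asked for, a point or a joint stands for the part that bears it (a point fixed in the world has none). Each returns a list of dicts, best first, with "conf" (0 to 1); they miss things now and then, are a little off and sometimes report something else, mostly with a low value. They report only what shows in the picture. A call takes as long as a camera call. They do not tell look-alikes from the thing itself.
- spotter.boxes_of(camera, name): "point" ([x, y, z] in m, in world coordinates, good to about 4 mm: the middle of the surface that is visible of it).
- spotter.regions_of(camera, name): "pixels" (400x640 bool, what is visible of it).
The state is a dict: "time": time; "joint_positions": joint angles; "joint_vel": joint speeds; "joint_torque": joint torques, N m; "ee_pos": TCP position; "eef_rot": TCP orientation; "ft_force": force on the tool from outside, world axes, zero at the start; "torque": the same for the moment, N m; "width": finger opening in m; "grip_force": force on a finger pad.
Only numpy, scipy, OpenCV 4.12 (cv2) and the standard library are available. Lean on these libraries where they do the work, as an engineer would, in place of code of your own. Each camera call takes 0.05 s, during which the arm holds its last target. There are 200 camera calls.

## Working session

There is one attempt and no reset: what is moved stays moved. The work goes in short steps, Python scripts to look and compute and a tool call to move; the robot and the scene stay as the last step left them, time stands still between calls to the robot, and variables do not carry over. Pictures are saved under pics/ and viewed, at most 10 in all, crops included, and the job is handed in when it is done.

Besides the shell and the picture viewer there is one more tool, called after ">>>" by a JSON object that holds its "op" and its "data". play_rows: Moves the arm, as the interface text tells. Shift numbers are shares of 150 mm and turn numbers shares of 30 degrees, none past 1 either way. Its arguments: {"type":"object","properties":{"series":{"type":"array","items":{"type":"array","items":{"type":"number"}}},"fingers":{"type":"number"},"squeeze":{"type":"number"}},"required":["series"]}

```bash
mkdir -p pics; ls
python3 - <<'E'
from bench import status, vision, spotter, r
import cv2
print(r.grasp_offset)
s=status.read_state(); print(s["time"],s["ee_pos"],s["eef_rot"],s["width"])
for c in ("scene","side"):
    cv2.imwrite(f"pics/{c}0.png",vision.camera(c)); k=vision.calibration(c); print(c,k)
    for n in ("house","spot","gap","shelf","stand","tester"):
        print(n,[([round(float(v),3) for v in d["point"]],round(d["conf"],2)) for d in spotter.boxes_of(c,n)])
print(vision.calibration("wrist"), status.read_state()["time"])
E
```

```text
pics
0.1635
0.0 [ 6.24880287e-01 -8.76505099e-07  4.03944637e-01] [ 7.07103857e-01  7.07109364e-01 -5.13703601e-04 -4.67804166e-04] 0.08691018936509068
scene {'fx': 374.58057080258254, 'fy': 374.58057080258254, 'cx': 316.704342646462, 'cy': 197.7803212796445, 'rvec': array([ 1.68309855,  1.61655715, -0.84697948]), 'tvec': array([ 0.04758061, -0.24333197,  1.31971894])}
house [([0.345, -0.149, 0.043], 0.71), ([0.474, -0.182, 0.046], 0.62)]
spot []
gap [([0.551, 0.133, 0.041], 0.7), ([0.367, 0.228, 0.015], 0.61)]
shelf [([0.592, 0.129, 0.037], 0.75)]
stand [([0.679, -0.278, 0.046], 0.98)]
tester [([0.622, -0.379, 0.084], 0.8), ([0.656, -0.28, 0.11], 0.55), ([0.555, 0.135, 0.041], 0.32)]
side {'fx': 437.79586608974404, 'fy': 437.79586608974404, 'cx': 316.20696238758273, 'cy': 196.97773434795994, 'rvec': array([ 0.48929462, -2.55777501,  1.3834    ]), 'tvec': array([0.49293895, 0.22360467, 0.78633705])}
house [([0.442, -0.158, 0.048], 0.84), ([0.325, -0.131, 0.04], 0.6)]
spot []
gap [([0.541, 0.124, 0.043], 0.66)]
shelf [([0.522, 0.203, 0.04], 0.93)]
stand [([0.63, -0.254, 0.047], 0.86), ([0.528, 0.068, 0.082], 0.33)]
tester [([0.609, -0.373, 0.086], 0.87), ([0.641, -0.271, 0.106], 0.55)]
{'fx': 334.9261595760363, 'fy': 334.9261595760363, 'cx': 320.1490579390761, 'cy': 198.2345667360601, 'T_tool_cam': array([[ 1.82518770e-04, -9.66746219e-01, -2.55737590e-01,
         6.96034756e-02],
       [ 9.99999259e-01, -1.31342575e-04,  1.21019977e-03,
         3.78185356e-04],
       [-1.20354528e-03, -2.55737621e-01,  9.66745479e-01,
         1.98952187e-02],
       [ 0.00000000e+00,  0.00000000e+00,  0.00000000e+00,
         1.00000000e+00]])} 0.7
```

View pics/scene0.png

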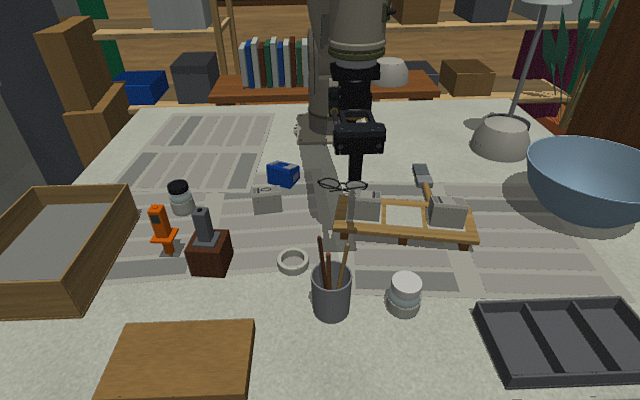

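View pics/side0.png

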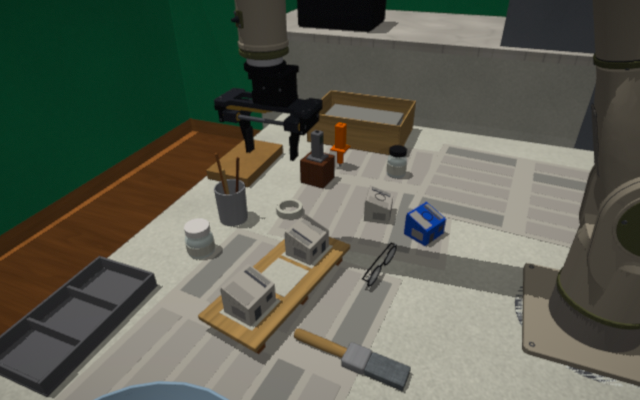

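Scene picture: the grey house is at (267,200) and the blue decoy at (283,174). The grey tester is in the dark stand at (204,228), with the orange look-alike at (160,228). The shelf with its empty middle place is at (405,213). The side picture agrees: ring visible on the grey house at (378,205), blue house (425,223), grey tester (317,145), orange tester (340,143). The grey ones are the ones meant; I'll confirm both in the wrist view.

```bash
cat > h.py <<'E'
import numpy as np, cv2
from scipy.spatial.transform import Rotation as R
from scipy.optimize import minimize
from bench import status, vision, spotter, r
def cam(c, s=None):
    """K, R, t from world to camera"""
    k=vision.calibration(c); K=np.array([[k["fx"],0,k["cx"]],[0,k["fy"],k["cy"]],[0,0,1]])
    if c!="wrist": return K,cv2.Rodrigues(k["rvec"])[0],k["tvec"]
    s=s or status.read_state(); T=np.eye(4); T[:3,:3]=R.from_quat(s["eef_rot"]).as_matrix(); T[:3,3]=s["ee_pos"]
    M=np.linalg.inv(T@k["T_tool_cam"]); return K,M[:3,:3],M[:3,3]
def proj(C,P):
    q=(np.atleast_2d(P)@C[1].T+C[2])@C[0].T; return q[:,:2]/q[:,2:]
def ray(C,uv,z):
    d=C[1].T@np.linalg.inv(C[0])@np.r_[uv,1]; o=-C[1].T@C[2]; return o+d*(z-o[2])/d[2]
def box(x,y,z0,z1): return np.array([[a*x/2,b*y/2,z] for a in(-1,1) for b in(-1,1) for z in(z0,z1)])
HOUSE=np.array([[x,y,z] for y in(-.035,.035) for x,z in((-.03,0),(-.03,.042),(.03,0),(.03,.061))])
GAP=box(.074,.080,0,0)
def place(M,p,z): 
    c,s=np.cos(p[2]),np.sin(p[2]); return M@np.array([[c,s,0],[-s,c,0],[0,0,1]])+[p[0],p[1],z]
def fit(M,z,views,p0):
    """silhouette fit of convex model M; views=[(C,mask)]"""
    def cost(p):
        e=0
        for C,m in views:
            im=np.zeros(m.shape,np.uint8); hull=cv2.convexHull(proj(C,place(M,p,z)).astype(np.float32))
            cv2.fillConvexPoly(im,np.round(hull*16).astype(np.int32),1,shift=4)
            e+=1-(m&(im>0)).sum()/max(1,(m|(im>0)).sum())
        return e/len(views)
    best=min((minimize(cost,[p0[0],p0[1],a],method="Nelder-Mead",options=dict(initial_simplex=np.array([[p0[0],p0[1],a],[p0[0]+.02,p0[1],a],[p0[0],p0[1]+.02,a],[p0[0],p0[1],a+.3]]),xatol=1e-4,fatol=1e-5)) for a in p0[2]),key=lambda o:o.fun)
    return best.x,best.fun
E
python3 - <<'E'
from h import *
s=status.read_state(); im=vision.camera("wrist"); cv2.imwrite("pics/wrist0.png",im); C=cam("wrist",s)
np.savez("w0.npz",*C)
for n in ("house","house_left","gap","shelf","stand","tester","spot","tip"):
    L=spotter.regions_of("wrist",n)
    for i,d in enumerate(L):
        m=d["pixels"]; v,u=np.nonzero(m); print(n,i,round(d["conf"],2),m.sum(),u.mean().round(),v.mean().round(), ray(C,[u.mean(),v.mean()],.04).round(3), im[m].mean(0).round())
        np.save(f"m_wrist_{n}_{i}.npy",m)
E
```

```text
house 0 0.71 148 203.0 328.0 [ 0.486 -0.181  0.04 ] [ 96. 105. 106.]
gap 0 0.96 6735 243.0 41.0 [0.553 0.132 0.04 ] [211. 227. 228.]
shelf 0 0.98 13141 241.0 102.0 [0.548 0.077 0.04 ] [113. 158. 187.]
```

View pics/wrist0.png

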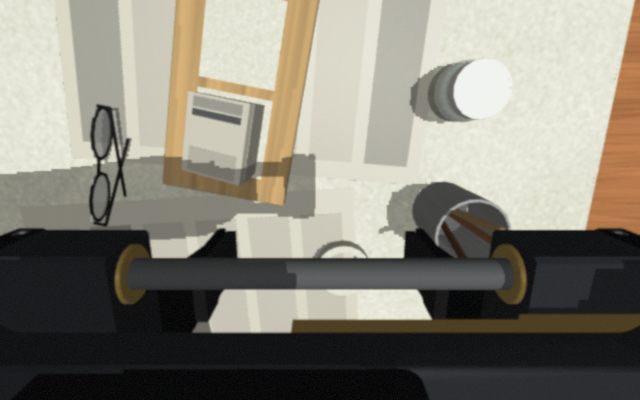

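Wrist picture: the gripper hides the lower half. The gap's paper is at (243,41), cut off at the top, with the right-hand neighbour house at (222,140). I'll move to +y for the whole shelf first, then to −y for the loose house and tester.

>>> {"op": "play_rows", "data": {"series": [[0.33, -0.1, 0, 0, 0, 0], [0.66, -0.2, 0, 0, 0, 0], [0.8, -0.3, 0, 0, 0, 0], [0.8, -0.3, 0, 0, 0, 0]]}}

```text
time: 1.55
ee_pos: [0.578, 0.1251, 0.4051]
eef_rot: [0.704, 0.71, 0.001, -0.001]
ft_force: [0.7, 0.7, 1.1]
width: 0.0872
grip_force: 0.0
```

```bash
cat >> h.py <<'E'
def look(tag,names):
    s=status.read_state(); im=vision.camera("wrist"); cv2.imwrite(f"pics/{tag}.png",im); C=cam("wrist",s); np.savez(f"{tag}.npz",*C); out={}
    for n in names:
        out[n]=[d for d in spotter.regions_of("wrist",n)]
        for i,d in enumerate(out[n]):
            m=d["pixels"]; v,u=np.nonzero(m); print(n,i,round(d["conf"],2),m.sum(),u.mean().round(),v.mean().round(),(u.min(),u.max(),v.min(),v.max()),ray(C,[u.mean(),v.mean()],.04).round(3),im[m].mean(0).round())
            np.save(f"{tag}_{n}_{i}.npy",m)
    return im,C,out
E
python3 - <<'E'
from h import *
print(status.read_state()["ee_pos"])
im,C,o=look("shelf1",["gap","shelf","house","house_left"])
for d in o["gap"]:
    if d["conf"]<.4: continue
    m=d["pixels"]; print("gap",fit(GAP,.04,[(C,m)],[.54,.13,[0,-.2,.2]]))
    c,_=cv2.findContours(m.astype(np.uint8),0,2); c=max(c,key=cv2.contourArea)
    q=cv2.approxPolyDP(c,8,True)[:,0]; print([ray(C,x,.04).round(4)[:2] for x in q],q.tolist())
for d in o["house"]:
    m=d["pixels"]; v,u=np.nonzero(m); p=ray(C,[u.mean(),v.mean()],.08); print("house",fit(HOUSE,.04,[(C,m)],[p[0],p[1],[-.3,0,.3]]))
E
```

```text
[0.57801928 0.1251472  0.40509417]
gap 0 0.69 3088 279.0 254.0 (np.int64(243), np.int64(312), np.int64(216), np.int64(312)) [0.533 0.04  0.04 ] [130. 141. 143.]
gap 1 0.56 5292 295.0 169.0 (np.int64(255), np.int64(336), np.int64(127), np.int64(212)) [0.552 0.135 0.04 ] [170. 185. 185.]
shelf 0 0.61 18195 304.0 126.0 (np.int64(225), np.int64(390), np.int64(0), np.int64(308)) [0.562 0.18  0.04 ] [113. 159. 188.]
house_left 0 0.96 6450 310.0 74.0 (np.int64(268), np.int64(354), np.int64(25), np.int64(125)) [0.569 0.229 0.04 ] [170. 185. 188.]
gap (array([0.53270066, 0.0432716 , 1.40399251]), np.float64(0.5689719626168224))
[array([0.5049, 0.0735]), array([0.4988, 0.0357]), array([0.5658, 0.0386]), array([0.5691, 0.074 ]), array([0.5151, 0.0839])] [[252, 225], [248, 257], [308, 255], [311, 225], [261, 216]]
gap (array([ 0.55179119,  0.13321175, -0.18729829]), np.float64(0.03904122026511714))
[array([0.5246, 0.1782]), array([0.5094, 0.1028]), array([0.5799, 0.0889]), array([0.5946, 0.1657])] [[267, 127], [255, 199], [321, 212], [336, 140]]
```

View pics/shelf1.png

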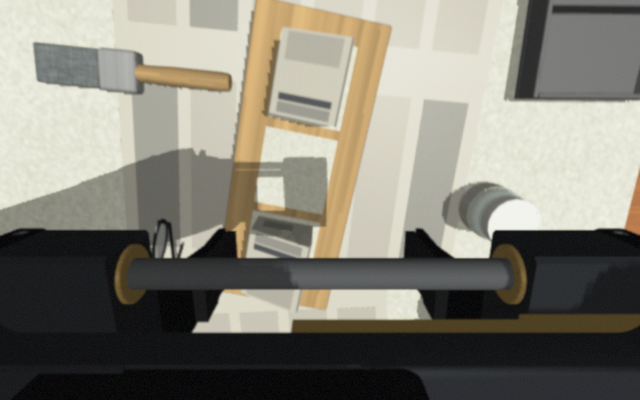

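The shelf view shows the paper at (295,169), giving gap ≈ (0.552, 0.133) with yaw −0.187. Neighbours are at (310,75) and (279,255), and the glasses, brush and pot are clear of it. Now to the loose house.

>>> {"op": "play_rows", "data": {"series": [[-0.33, -0.06, 0, 0, 0, 0], [-0.66, -0.12, 0, 0, 0, 0], [-1, -0.18, 0, 0, 0, 0]]}}

```text
time: 2.1
ee_pos: [0.553, -0.0305, 0.4047]
eef_rot: [0.708, 0.707, -0.0, 0.0]
ft_force: [0.8, -0.6, -0.5]
width: 0.0867
grip_force: 0.0
```

>>> {"op": "play_rows", "data": {"series": [[-0.33, -0.06, 0, 0, 0, 0], [-0.66, -0.12, 0, 0, 0, 0], [-1, -0.18, 0, 0, 0, 0]]}}

```text
time: 2.4
ee_pos: [0.5258, -0.1785, 0.405]
eef_rot: [0.708, 0.706, 0.0, 0.0]
ft_force: [-0.2, -0.4, 0.2]
width: 0.087
grip_force: 0.0
```

>>> {"op": "play_rows", "data": {"series": [[-0.33, -0.06, 0, 0, 0, 0], [-0.66, -0.12, 0, 0, 0, 0], [-0.85, -0.18, 0, 0, 0, 0], [-0.85, -0.18, 0, 0, 0, 0]]}}

```text
time: 2.8
ee_pos: [0.4968, -0.3091, 0.4046]
eef_rot: [0.711, 0.704, -0.001, 0.0]
ft_force: [0.3, 0.5, 0.9]
width: 0.0866
grip_force: 0.0
```

Run:
```python
from h import *
print(status.read_state()["ee_pos"])
im,C,o=look("loose1",["house","tester","stand","spot"])
C1=[np.load("shelf1.npz")[k] for k in ("arr_0","arr_1","arr_2")]
m=np.load("shelf1_house_left_0.npy")
for a in(-.187,-.187+np.pi): print("left",fit(HOUSE,.04,[(C1,m)],[.57,.22,[a]]))
for d in o["house"]:
    m=d["pixels"]; v,u=np.nonzero(m); p=ray(C,[u.mean(),v.mean()],.04)
    for a in np.arange(0,2*np.pi,np.pi/4): print("house",a.round(2),*fit(HOUSE,0,[(C,m)],[p[0],p[1],[a]]))
for d in o["stand"]: 
    m=d["pixels"]; print("stand",fit(box(.07,.07,0,.07),0,[(C,m)],[.65,-.28,[0,.5]]))
```

```text
[ 0.49681223 -0.30913422  0.40458237]
house 0 0.92 5457 267.0 49.0 (np.int64(229), np.int64(304), np.int64(0), np.int64(95)) [ 0.448 -0.184  0.04 ] [168. 182. 185.]
house 1 0.82 4788 146.0 26.0 (np.int64(94), np.int64(195), np.int64(0), np.int64(66)) [ 0.335 -0.163  0.04 ] [135.  81.  57.]
tester 0 0.88 536 445.0 239.0 (np.int64(422), np.int64(460), np.int64(227), np.int64(256)) [ 0.634 -0.38   0.04 ] [ 47. 102. 188.]
tester 1 0.64 3665 495.0 163.0 (np.int64(451), np.int64(544), np.int64(132), np.int64(190)) [ 0.679 -0.296  0.04 ] [85. 87. 87.]
stand 0 0.58 1485 282.0 243.0 (np.int64(257), np.int64(305), np.int64(222), np.int64(291)) [ 0.455 -0.382  0.04 ] [ 98. 104. 101.]
stand 1 0.57 4313 458.0 152.0 (np.int64(416), np.int64(523), np.int64(116), np.int64(197)) [ 0.639 -0.284  0.04 ] [45. 60. 86.]
spot 0 0.75 4394 459.0 153.0 (np.int64(415), np.int64(524), np.int64(116), np.int64(198)) [ 0.64  -0.284  0.04 ] [47. 62. 88.]
spot 1 0.56 146 127.0 11.0 (np.int64(115), np.int64(139), np.int64(0), np.int64(20)) [ 0.32 -0.15  0.04] [122.  64.  42.]
spot 2 0.51 15 254.0 59.0 (np.int64(251),
[... 793 characters left out ...]
942896453
house 0.0 [ 0.32846978 -0.14908421 -0.45641192] 0.006648659879493035
house 0.79 [ 0.32185819 -0.15155193  1.11455005] 0.11155606407322649
house 1.57 [ 0.32242934 -0.15124914  1.12692291] 0.11808470049599384
house 2.36 [ 0.32857694 -0.14881418  2.66833354] 0.10373443983402486
house 3.14 [ 0.32881244 -0.14881027  2.66583746] 0.10352630586460498
house 3.93 [ 0.32307174 -0.15042899  4.21259054] 0.14762422923467533
house 4.71 [ 0.33265113 -0.15139098  4.69126215] 0.19590017825311945
house 5.5 [ 0.32855121 -0.14899712  5.82446005] 0.00685500623182389
stand (array([ 0.65, -0.28,  0.  ]), np.float64(1.0))
stand (array([ 0.64633205, -0.28662363, -0.11149363]), np.float64(0.402521823472357))
```

View pics/loose1.png

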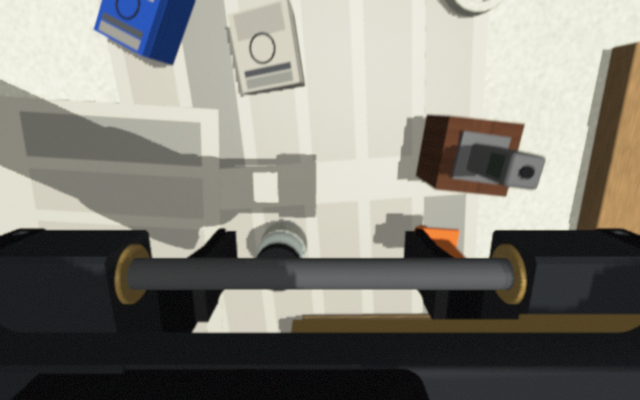

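The grey house at (265,47) with the ring is the loose one; the blue one at (145,25) is the decoy. The dark stand is at (465,155) with the grey tester's top at (520,170), and the orange look-alike is under the finger at (437,237). I'll go closer to the house, aligned with it, for a refined fit.

>>> {"op": "play_rows", "data": {"series": [[0.18, -0.1, 0.25, 0, 0, -0.14], [0.36, -0.21, 0.5, 0, 0, -0.277], [0.36, -0.21, 0.67, 0, 0, -0.277], [0.36, -0.21, 0.67, 0, 0, -0.277]]}}

```text
time: 3.45
ee_pos: [0.4675, -0.2466, 0.3013]
eef_rot: [0.653, 0.757, -0.001, -0.003]
ft_force: [0.5, -0.3, 0.3]
width: 0.087
grip_force: 0.0
```

Run:
```python
from h import *
s=status.read_state();print(s["ee_pos"],R.from_quat(s["eef_rot"]).as_matrix().round(3).tolist())
im,C,o=look("loose2",["house","spot"])
for d in o["house"][:2]:
    m=d["pixels"]; 
    for a in (.14,.14+np.pi):
        p,e=fit(HOUSE,0,[(C,m)],[.447,-.186,[a]]); print("house",p,e)
        if e<.1: cv2.polylines(im,[np.int32(proj(C,place(HOUSE,p,0))[[0,1,3,2,0,4,5,7,6,4]])],False,(0,0,255),1); print("ring px",proj(C,place(np.array([[-.002,0,.051]]),p,0)))
cv2.imwrite("pics/loose2b.png",im)
```

```text
[ 0.46754354 -0.24662964  0.30134669] [[-0.147, 0.989, -0.005], [0.989, 0.147, 0.002], [0.003, -0.004, -1.0]]
house 0 0.86 11482 144.0 49.0 (np.int64(70), np.int64(217), np.int64(0), np.int64(108)) [ 0.334 -0.156  0.04 ] [142.  90.  66.]
house 1 0.59 9598 305.0 118.0 (np.int64(259), np.int64(351), np.int64(63), np.int64(174)) [ 0.447 -0.184  0.04 ] [168. 182. 185.]
spot 0 0.66 402 124.0 29.0 (np.int64(105), np.int64(140), np.int64(9), np.int64(52)) [ 0.321 -0.145  0.04 ] [93. 64. 53.]
spot 1 0.55 165 294.0 115.0 (np.int64(283), np.int64(317), np.int64(101), np.int64(139)) [ 0.439 -0.184  0.04 ] [ 95. 101. 103.]
spot 2 0.4 9389 305.0 118.0 (np.int64(260), np.int64(350), np.int64(64), np.int64(174)) [ 0.447 -0.184  0.04 ] [169. 182. 185.]
house [ 0.447 -0.186  0.14 ] 1.0
house [ 0.447      -0.186       3.28159265] 1.0
house [ 0.44626761 -0.18612881  0.14029408] 0.01707116412998766
ring px [[299.82061698 120.85443545]]
house [ 0.44930452 -0.18568178  3.29533044] 0.07303149606299209
ring px [[310.34873388 120.87015594]]
```

View pics/loose2b.png

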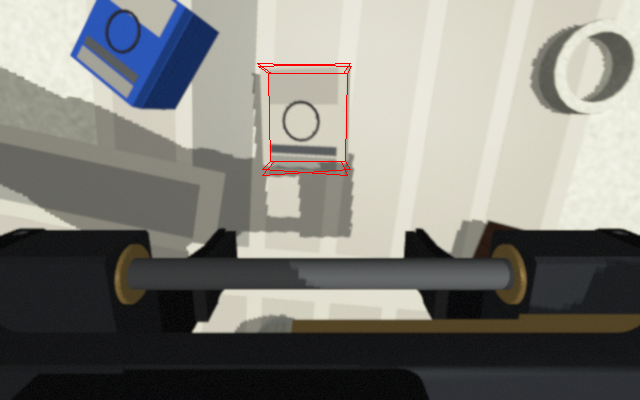

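The red model lies on the grey house at (305,118), and the ring seen at (301,120) matches the forecast (300,121). House = (0.446, −0.186), yaw 0.14, front to −x. Now the grasp.

>>> {"op": "play_rows", "data": {"series": [[0.25, -0.05, 0.05, 0, 0, 0], [0.42, -0.08, 0.15, 0, 0, 0], [0.42, -0.08, 0.4, 0, 0, 0], [0.42, -0.08, 0.65, 0, 0, 0], [0.42, -0.08, 0.74, 0, 0, 0]], "fingers": 1}}

```text
time: 4.1
ee_pos: [0.4474, -0.1882, 0.192]
eef_rot: [0.654, 0.756, -0.0, -0.001]
ft_force: [-0.1, 0.1, 0.8]
width: 0.0872
grip_force: 0.0
```

>>> {"op": "play_rows", "data": {"series": [[0, 0, 0, 0, 0, 0], [0, 0, 0, 0, 0, 0]]}}

```text
time: 4.3
ee_pos: [0.4484, -0.1887, 0.195]
eef_rot: [0.654, 0.756, 0.0, 0.001]
ft_force: [0.3, -0.1, 0.3]
width: 0.0867
grip_force: 0.0
```

>>> {"op": "play_rows", "data": {"series": [[0, 0, 0.02, 0, 0, 0], [0, 0, 0.02, 0, 0, 0], [0, 0, 0.02, 0, 0, 0], [0, 0, 0.02, 0, 0, 0], [0, 0, 0.02, 0, 0, 0]], "fingers": -1, "squeeze": 15}}

```text
time: 4.8
ee_pos: [0.4475, -0.1882, 0.1906]
eef_rot: [0.654, 0.756, 0.0, 0.0]
ft_force: [-1.2, 0.3, 3.1]
width: 0.0595
grip_force: 15.0
```

>>> {"op": "play_rows", "data": {"series": [[0, 0, 0, 0, 0, 0], [0, 0, 0, 0, 0, 0], [0, 0, 0, 0, 0, 0]]}}

```text
time: 5.1
ee_pos: [0.4475, -0.1882, 0.1906]
eef_rot: [0.654, 0.756, 0.0, 0.0]
ft_force: [-1.9, 0.3, 5.9]
width: 0.0598
grip_force: 15.0
```

>>> {"op": "play_rows", "data": {"series": [[0, 0, -0.2, 0, 0, 0], [0, 0, -0.5, 0, 0, 0], [0, 0, -0.8, 0, 0, 0], [0, 0, -0.95, 0, 0, 0]]}}

```text
time: 5.5
ee_pos: [0.4478, -0.1883, 0.3363]
eef_rot: [0.654, 0.756, 0.001, 0.002]
ft_force: [0.1, -0.6, -1.7]
width: 0.0599
grip_force: 15.0
```

>>> {"op": "play_rows", "data": {"series": [[0.2, 0.1, 0, 0, 0, 0], [0.45, 0.22, 0, 0, 0, 0], [0.7, 0.35, 0, 0, 0, 0], [1, 0.5, 0, 0, 0, 0]]}}

```text
time: 5.9
ee_pos: [0.4998, -0.0285, 0.3326]
eef_rot: [0.655, 0.756, -0.0, 0.0]
ft_force: [1.5, -0.7, -1.1]
width: 0.06
grip_force: 15.0
```

>>> {"op": "play_rows", "data": {"series": [[0.3, 0.15, 0, 0, 0, 0], [0.6, 0.3, 0, 0, 0, 0], [0.8, 0.4, 0, 0, 0, 0], [1, 0.5, 0, 0, 0, 0]]}}

```text
time: 6.3
ee_pos: [0.5524, 0.1321, 0.3322]
eef_rot: [0.654, 0.757, -0.0, -0.0]
ft_force: [1.3, -0.3, -1.8]
width: 0.0603
grip_force: 15.0
```

>>> {"op": "play_rows", "data": {"series": [[0, 0, 0, 0, 0, 0.2], [0, 0, 0, 0, 0, 0.45], [0, 0, 0, 0, 0, 0.639], [0, 0, 0, 0, 0, 0.639], [0, 0, 0, 0, 0, 0.639]]}}

```text
time: 6.8
ee_pos: [0.5522, 0.1301, 0.3325]
eef_rot: [0.77, 0.638, -0.0, -0.0]
ft_force: [-0.4, 0.3, -2.0]
width: 0.0598
grip_force: 15.0
```

```bash
cat >> h.py <<'E'
def go(goal, yaw=None):
    """tool-axis shares from here to goal TCP position; also turn share"""
    s=status.read_state(); M=R.from_quat(s["eef_rot"]).as_matrix(); y=np.arctan2(M[1,1],M[0,1])
    print("t",round(s["time"],2),"tcp",np.round(s["ee_pos"],4),"yaw",y.round(4),"tz",M[:,2].round(4),"w",round(s["width"],4),"f",np.round(s["ft_force"],1))
    print("shares",(M.T@(np.array(goal)-s["ee_pos"])/.15).round(3), None if yaw is None else round(-(yaw-y)/np.radians(30),3))
E
python3 - <<'E'
from h import *
go([.5513,.1313,.232],-.19)
im,C,o=look("hold",["house","gap"])
E
```

```text
t 6.8 tcp [0.5522 0.1301 0.3325] yaw -0.1864 tz [-4.e-04 -1.e-04 -1.e+00] w 0.0598 f [-0.4  0.3 -2. ]
shares [ 0.007 -0.007  0.67 ] 0.007
house 0 0.64 17026 323.0 239.0 (np.int64(245), np.int64(403), np.int64(174), np.int64(320)) [0.548 0.091 0.04 ] [130. 141. 143.]
gap 0 0.73 2721 318.0 158.0 (np.int64(273), np.int64(363), np.int64(144), np.int64(173)) [0.557 0.161 0.04 ] [209. 223. 223.]
```

View pics/hold.png

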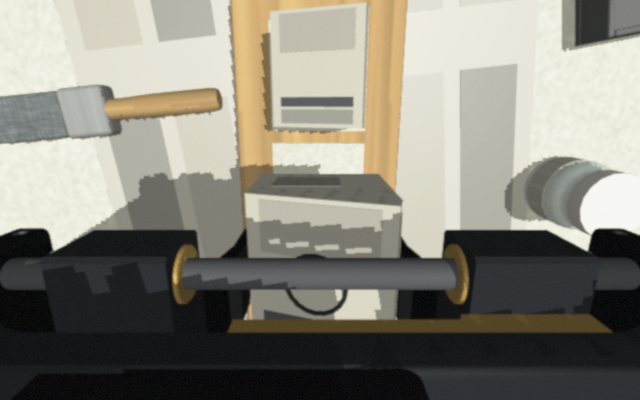

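The held house (323,240) is square with the left neighbour (318,70) and over the paper (318,158). Lowering it.

>>> {"op": "play_rows", "data": {"series": [[0.007, -0.007, 0.2, 0, 0, 0.007], [0.007, -0.007, 0.4, 0, 0, 0.007], [0.007, -0.007, 0.55, 0, 0, 0.007], [0.007, -0.007, 0.63, 0, 0, 0.007], [0.007, -0.007, 0.65, 0, 0, 0.007]]}}

```text
time: 7.45
ee_pos: [0.5512, 0.1312, 0.2342]
eef_rot: [0.772, 0.636, -0.001, -0.0]
ft_force: [-0.0, 1.0, -1.4]
width: 0.0599
grip_force: 15.0
```

>>> {"op": "play_rows", "data": {"series": [[0, 0, 0.01, 0, 0, 0], [0, 0, 0.02, 0, 0, 0], [0, 0, 0.02, 0, 0, 0]]}}

```text
time: 7.75
ee_pos: [0.5518, 0.1314, 0.2331]
eef_rot: [0.772, 0.636, 0.001, 0.0]
ft_force: [-0.0, -0.5, -1.2]
width: 0.06
grip_force: 15.0
```

>>> {"op": "play_rows", "data": {"series": [[0, 0, 0.008, 0, 0, 0], [0, 0, 0.016, 0, 0, 0], [0, 0, 0.016, 0, 0, 0]]}}

```text
time: 8.05
ee_pos: [0.5517, 0.1314, 0.2306]
eef_rot: [0.772, 0.636, 0.0, 0.0]
ft_force: [-1.8, -1.8, 4.9]
width: 0.06
grip_force: 15.0
```

>>> {"op": "play_rows", "data": {"series": [[0, 0, 0, 0, 0, 0], [0, 0, 0, 0, 0, 0], [0, 0, 0, 0, 0, 0], [0, 0, 0, 0, 0, 0]], "fingers": 1}}

```text
time: 8.45
ee_pos: [0.5515, 0.1313, 0.2298]
eef_rot: [0.772, 0.636, 0.0, 0.0]
ft_force: [-0.6, 0.8, 0.6]
width: 0.0825
grip_force: 0.0
```

>>> {"op": "play_rows", "data": {"series": [[0, 0, -0.2, 0, 0, 0], [0, 0, -0.45, 0, 0, 0], [0, 0, -0.75, 0, 0, 0], [0, 0, -1, 0, 0, 0]]}}

```text
time: 8.85
ee_pos: [0.5514, 0.1314, 0.3822]
eef_rot: [0.772, 0.636, 0.001, 0.0]
ft_force: [0.6, 0.2, 0.1]
width: 0.0867
grip_force: 0.0
```

>>> {"op": "play_rows", "data": {"series": [[-0.3, 0, 0, 0, 0, 0], [-0.5, 0, 0, 0, 0, 0], [-0.5, 0, 0, 0, 0, 0]]}}

```text
time: 9.15
ee_pos: [0.5368, 0.053, 0.3802]
eef_rot: [0.774, 0.633, -0.0, 0.001]
ft_force: [0.2, -0.2, -0.0]
width: 0.087
grip_force: 0.0
```

Run:
```python
from h import *
go([.6,-.36,.40],0)
im,C,o=look("placed",["house","spot"])
for d in o["house"]:
    m=d["pixels"]; v,u=np.nonzero(m); p=ray(C,[u.mean(),v.mean()],.08); p,e=fit(HOUSE,.04,[(C,m)],[p[0],p[1],[-.19]]); print("house",p,e)
    sp=place(np.array([[-.002,0,.051]]),p,.04); print(sp,proj(C,sp))
```

```text
t 9.15 tcp [0.5368 0.053  0.3802] yaw -0.1995 tz [ 6.0e-04 -1.9e-03 -1.0e+00] w 0.087 f [ 0.2 -0.2 -0. ]
shares [-2.615  0.959 -0.126] -0.381
house 0 0.7 7474 320.0 89.0 (np.int64(280), np.int64(359), np.int64(40), np.int64(138)) [0.555 0.138 0.04 ] [165. 180. 183.]
spot 0 0.73 6256 320.0 200.0 (np.int64(283), np.int64(355), np.int64(155), np.int64(248)) [0.534 0.036 0.04 ] [125. 136. 139.]
spot 1 0.52 158 422.0 307.0 (np.int64(416), np.int64(430), np.int64(292), np.int64(319)) [ 0.619 -0.103  0.04 ] [153. 168. 168.]
spot 2 0.49 22 301.0 90.0 (np.int64(300), np.int64(303), np.int64(85), np.int64(94)) [0.538 0.141 0.04 ] [114. 123. 126.]
house [ 0.55271489  0.13396717 -0.1861996 ] 0.033156326900660504
[[0.55074946 0.13433742 0.091     ]] [[315.67180476  91.77943365]]
```

View pics/placed.png

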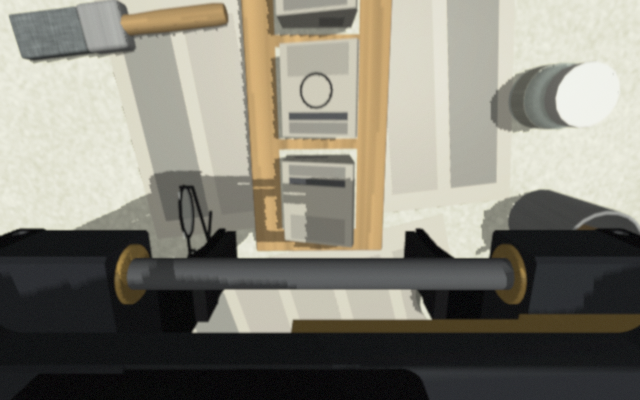

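The house stands at (0.5527, 0.134), yaw −0.186, with its ring at (316,90), in line with both neighbours. Next, the tester.

>>> {"op": "play_rows", "data": {"series": [[-0.2, 0.1, -0.05, 0, 0, -0.1], [-0.45, 0.22, -0.05, 0, 0, -0.25], [-0.7, 0.35, -0.05, 0, 0, -0.381], [-0.93, 0.47, -0.05, 0, 0, -0.381]]}}

```text
time: 9.7
ee_pos: [0.5802, -0.0931, 0.3872]
eef_rot: [0.703, 0.711, 0.0, -0.0]
ft_force: [0.8, 0.6, 0.3]
width: 0.087
grip_force: 0.0
```

>>> {"op": "play_rows", "data": {"series": [[-0.3, 0.08, -0.03, 0, 0, 0], [-0.6, 0.16, -0.06, 0, 0, 0], [-0.84, 0.22, -0.06, 0, 0, 0]]}}

```text
time: 10.0
ee_pos: [0.6143, -0.2199, 0.3966]
eef_rot: [0.705, 0.71, 0.0, 0.0]
ft_force: [0.9, 0.4, -0.5]
width: 0.0871
grip_force: 0.0
```

>>> {"op": "play_rows", "data": {"series": [[-0.3, 0.08, -0.03, 0, 0, 0], [-0.6, 0.16, -0.06, 0, 0, 0], [-0.84, 0.22, -0.06, 0, 0, 0], [-0.84, 0.22, -0.06, 0, 0, 0], [-0.84, 0.22, -0.06, 0, 0, 0]]}}

```text
time: 10.5
ee_pos: [0.6479, -0.3439, 0.404]
eef_rot: [0.705, 0.709, 0.0, -0.001]
ft_force: [-0.2, 0.8, -0.5]
width: 0.0869
grip_force: 0.0
```

Run:
```python
from h import *
go([.645,-.35,.40],0)
im,C,o=look("test1",["tester","stand"])
S=[d["pixels"] for d in o["stand"]]; T=[d["pixels"] for d in o["tester"]]
if S and T:
  for i,t in enumerate(T):
    m=S[0]|t
    for a in(-.6,-.3,0,.3,.6): print(i,a,fit(box(.026,.026,.145,.145),0,[(C,t)],[.646,-.285,[a]]), fit(box(.07,.07,0,.07),0,[(C,S[0]|t)],[.646,-.285,[a]]))
cv2.imwrite("pics/test1z.png",cv2.resize(im[:240,180:500],None,fx=2.4,fy=2.4,interpolation=cv2.INTER_CUBIC))
```

```text
t 10.5 tcp [ 0.6479 -0.3439  0.404 ] yaw 0.0066 tz [-0.001   0.0013 -1.    ] w 0.0869 f [-0.2  0.8 -0.5]
shares [-0.041 -0.019  0.027] 0.013
tester 0 0.82 2417 285.0 226.0 (np.int64(263), np.int64(310), np.int64(197), np.int64(257)) [ 0.611 -0.397  0.04 ] [ 42.  89. 165.]
tester 1 0.72 2445 318.0 123.0 (np.int64(292), np.int64(345), np.int64(96), np.int64(151)) [ 0.646 -0.287  0.04 ] [118. 120. 120.]
tester 2 0.43 2407 144.0 217.0 (np.int64(96), np.int64(177), np.int64(194), np.int64(245)) [ 0.459 -0.387  0.04 ] [87. 93. 90.]
stand 0 0.92 3293 319.0 122.0 (np.int64(279), np.int64(360), np.int64(80), np.int64(165)) [ 0.646 -0.285  0.04 ] [ 52.  72. 108.]
0 -0.6 (array([ 0.646, -0.285, -0.6  ]), np.float64(1.0)) (array([ 0.6462446 , -0.286475  , -0.12539284]), np.float64(0.6139507620164126))
0 -0.3 (array([ 0.646, -0.285, -0.3  ]), np.float64(1.0)) (array([ 0.64611243, -0.28660744, -0.121264  ]), np.float64(0.6141317084602765))
0 0 (array([ 0.646, -0.285,  0.   ]), np.float64(1.0)) (array([ 0.64623579, -0.28644685, -0.12501405]), np.float64(0.6138149407763575))
0 0.3 (array([ 0.646, -0
[... 1088 characters left out ...]
23933995))
2 -0.6 (array([ 0.646, -0.285, -0.6  ]), np.float64(1.0)) (array([ 0.6462446 , -0.286475  , -0.12539284]), np.float64(0.6134976525821596))
2 -0.3 (array([ 0.646, -0.285, -0.3  ]), np.float64(1.0)) (array([ 0.64611243, -0.28660744, -0.121264  ]), np.float64(0.6136790239324261))
2 0 (array([ 0.646, -0.285,  0.   ]), np.float64(1.0)) (array([ 0.64623579, -0.28644685, -0.12501405]), np.float64(0.6133615122695785))
2 0.3 (array([ 0.646, -0.285,  0.3  ]), np.float64(1.0)) (array([ 0.64613624, -0.28662768, -0.12189444]), np.float64(0.6137696457893502))
2 0.6 (array([ 0.646, -0.285,  0.6  ]), np.float64(1.0)) (array([ 0.64641993, -0.28669254,  1.45000188]), np.float64(0.6138149407763575))
```

View pics/test1z.png

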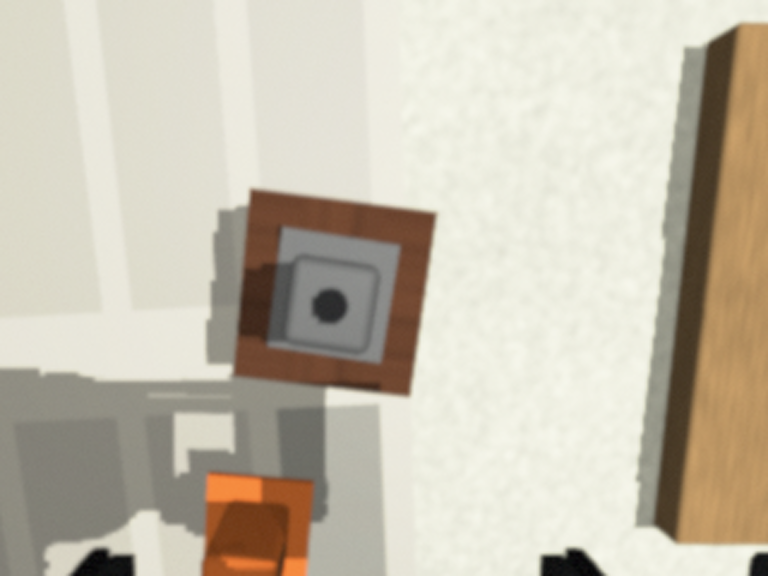

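The grey body top is at crop (331,305) and its flange is centred in the dark stand. The orange one at crop (255,520) is the look-alike and stays below the gripper body. The grey one fits the description.

Run:
```python
from h import *
z=np.load("test1.npz"); C=[z[k] for k in ("arr_0","arr_1","arr_2")]
f=lambda u,v,h: ray(C,[180+u/2.4,v/2.4],h)[:2].round(4)
st=np.array([f(u,v,.07) for u,v in((251,190),(436,212),(410,395),(234,377))]); fl=np.array([f(u,v,.075) for u,v in((281,227),(400,244),(382,362),(267,345))])
for q in(st,fl): print(q.mean(0).round(4), np.linalg.norm(q-np.roll(q,-1,0),axis=1).round(4), np.arctan2(*(q[1]-q[0])[::-1]).round(3),np.arctan2(*(q[2]-q[3])[::-1]).round(3),np.arctan2(*((q[0]-q[3])*[-1,1])).round(3),np.arctan2(*((q[1]-q[2])*[-1,1])).round(3))
print("top",f(331,305,.145))
go([*(fl.mean(0)*.5+f(331,305,.145)*.5),.34],-.125)
z=np.load("placed.npz"); C=[z[k] for k in ("arr_0","arr_1","arr_2")]; print("ring",ray(C,[316.3,90.5],.091))
```

```text
[ 0.6466 -0.286 ] [0.0691 0.0691 0.0694 0.0698] -0.106 -0.097 -0.115 -0.11
[ 0.6465 -0.2857] [0.0443 0.0439 0.0444 0.0434] -0.129 -0.14 -0.134 -0.13
top [ 0.6464 -0.2858]
t 10.65 tcp [ 0.6479 -0.3422  0.4054] yaw 0.009 tz [ 5.0e-04  1.2e-03 -1.0e+00] w 0.0866 f [0.3 0.2 0.5]
shares [ 0.376 -0.006  0.436] 0.256
ring [0.55140956 0.1351583  0.091     ]
```

>>> {"op": "play_rows", "data": {"series": [[0.2, 0, 0.2, 0, 0, 0.12], [0.376, -0.006, 0.43, 0, 0, 0.256], [0.376, -0.006, 0.43, 0, 0, 0.256], [0.376, -0.006, 0.43, 0, 0, 0.256]]}}

```text
time: 11.05
ee_pos: [0.6462, -0.2857, 0.3407]
eef_rot: [0.75, 0.662, 0.0, -0.001]
ft_force: [0.3, -1.3, 1.3]
width: 0.0871
grip_force: 0.0
```

```bash
python3 -c "
from h import *
go([.6465,-.2858,.276],-.125)"
```

```text
t 11.05 tcp [ 0.6462 -0.2857  0.3407] yaw -0.1241 tz [-7.e-04  9.e-04 -1.e+00] w 0.0871 f [ 0.3 -1.3  1.3]
shares [-0.     0.003  0.432] 0.002
```

>>> {"op": "play_rows", "data": {"series": [[0, 0.003, 0.15, 0, 0, 0], [0, 0.003, 0.3, 0, 0, 0], [0, 0.003, 0.4, 0, 0, 0], [0, 0.003, 0.43, 0, 0, 0], [0, 0.003, 0.43, 0, 0, 0]]}}

```text
time: 11.55
ee_pos: [0.6464, -0.2882, 0.2767]
eef_rot: [0.751, 0.661, 0.0, 0.0]
ft_force: [-0.5, -0.5, 0.8]
width: 0.0871
grip_force: 0.0
```

>>> {"op": "play_rows", "data": {"series": [[0, 0, 0, 0, 0, 0], [0, 0, 0, 0, 0, 0], [0, 0, 0, 0, 0, 0], [0, 0, 0, 0, 0, 0], [0, 0, 0, 0, 0, 0]], "fingers": -1, "squeeze": 30}}

```text
time: 12.05
ee_pos: [0.6463, -0.2879, 0.2766]
eef_rot: [0.751, 0.661, 0.0, 0.0]
ft_force: [0.4, 0.0, 0.1]
width: 0.0552
grip_force: 0.0
```

>>> {"op": "play_rows", "data": {"series": [[0, 0, 0, 0, 0, 0], [0, 0, 0, 0, 0, 0], [0, 0, 0, 0, 0, 0]]}}

```text
time: 12.35
ee_pos: [0.6463, -0.288, 0.2763]
eef_rot: [0.751, 0.661, 0.0, -0.0]
ft_force: [-0.7, 0.4, -0.0]
width: 0.0311
grip_force: 0.0
```

>>> {"op": "play_rows", "data": {"series": [[0, 0, 0, 0, 0, 0], [0, 0, 0, 0, 0, 0], [0, 0, 0, 0, 0, 0]]}}

```text
time: 12.65
ee_pos: [0.6462, -0.288, 0.2763]
eef_rot: [0.751, 0.661, -0.0, -0.0]
ft_force: [-0.8, -0.0, -0.2]
width: 0.0258
grip_force: 30.0
```

>>> {"op": "play_rows", "data": {"series": [[0, 0, -0.1, 0, 0, 0], [0, 0, -0.3, 0, 0, 0], [0, 0, -0.55, 0, 0, 0], [0, 0, -0.8, 0, 0, 0], [0, 0, -1, 0, 0, 0]]}}

```text
time: 13.15
ee_pos: [0.6461, -0.2879, 0.4302]
eef_rot: [0.751, 0.661, 0.001, 0.001]
ft_force: [0.8, -0.4, -1.2]
width: 0.026
grip_force: 30.0
```

>>> {"op": "play_rows", "data": {"series": [[0.2, -0.1, -0.05, 0, 0, 0], [0.45, -0.2, -0.1, 0, 0, 0], [0.72, -0.335, -0.1, 0, 0, 0]]}}

```text
time: 13.45
ee_pos: [0.6097, -0.1738, 0.4436]
eef_rot: [0.751, 0.66, 0.001, 0.001]
ft_force: [0.5, 0.5, -1.3]
width: 0.0259
grip_force: 30.0
```

>>> {"op": "play_rows", "data": {"series": [[0.25, -0.12, 0, 0, 0, 0], [0.5, -0.24, 0, 0, 0, 0], [0.72, -0.335, 0, 0, 0, 0]]}}

```text
time: 13.75
ee_pos: [0.573, -0.0588, 0.4427]
eef_rot: [0.75, 0.661, 0.001, 0.0]
ft_force: [0.4, 0.9, -0.6]
width: 0.0262
grip_force: 30.0
```

>>> {"op": "play_rows", "data": {"series": [[0.25, -0.12, 0, 0, 0, 0.06], [0.5, -0.24, 0, 0, 0, 0.12], [0.72, -0.335, 0, 0, 0, 0.12], [0.72, -0.335, 0, 0, 0, 0.12], [0.72, -0.335, 0, 0, 0, 0.12]]}}

```text
time: 14.25
ee_pos: [0.5378, 0.0532, 0.4425]
eef_rot: [0.771, 0.637, 0.0, 0.0]
ft_force: [-0.3, -1.6, -1.4]
width: 0.0259
grip_force: 30.0
```

>>> {"op": "play_rows", "data": {"series": [[0, 0, 0, 0, 0, 0], [0, 0, 0, 0, 0, 0]]}}

```text
time: 14.45
ee_pos: [0.5383, 0.0513, 0.4416]
eef_rot: [0.772, 0.636, 0.0, 0.0]
ft_force: [1.2, 0.1, -1.5]
width: 0.0266
grip_force: 30.0
```

Run:
```python
from h import *
im,C,o=look("ring2",["house","spot"])
for d in o["house"]:
    m=d["pixels"]; v,u=np.nonzero(m); p=ray(C,[u.mean(),v.mean()],.08); p,e=fit(HOUSE,.04,[(C,m)],[p[0],p[1],[-.19]]); print("house",p,e)
go([.537,.053,.43],-.187)
# ring: fit ellipse to dark pixels on the roof near forecast
sp=np.array([.551,.1345,.0915]); u,v=proj(C,sp)[0]; print("forecast",u,v)
g=cv2.cvtColor(im,6); x0,y0=int(u)-24,max(0,int(v)-24); c=g[y0:y0+48,x0:x0+48]; th,b=cv2.threshold(c,0,255,cv2.THRESH_BINARY_INV|cv2.THRESH_OTSU)
for q in cv2.findContours(b,cv2.RETR_LIST,cv2.CHAIN_APPROX_NONE)[0]:
    if len(q)>30: e=cv2.fitEllipse(q); print(np.array(e[0])+[x0,y0],e[1],ray(C,np.array(e[0])+[x0,y0],.0915))
cv2.imwrite("pics/ring2.png",im)
```

```text
house 0 0.61 4871 319.0 92.0 (np.int64(287), np.int64(351), np.int64(53), np.int64(132)) [0.555 0.137 0.04 ] [174. 189. 192.]
house [ 0.55275437  0.13404358 -0.21675497] 0.03981864774295285
t 14.6 tcp [0.5382 0.0518 0.4413] yaw -0.1919 tz [-1.e-04 -1.e-04 -1.e+00] w 0.0258 f [-0.3  0.1 -1.3]
shares [ 0.006 -0.009  0.076] -0.009
forecast 315.5522935537421 93.7953617511942
[316. 114.] (4.245715141296387, 75.83842468261719) [0.54782468 0.11631274 0.0915    ]
[315.56098557  93.66145897] (23.61813735961914, 25.960500717163086) [0.55103151 0.13461664 0.0915    ]
[315.67511559  93.44921112] (25.918914794921875, 29.429134368896484) [0.5511742  0.13478341 0.0915    ]
```

View pics/ring2.png

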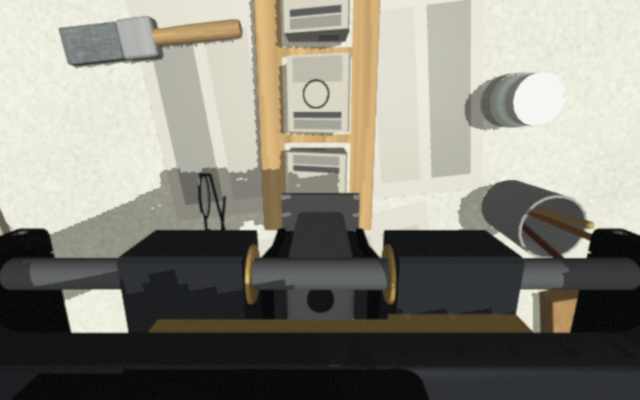

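The ring at (316,93.6) gives the spot at (0.5511, 0.1347, 0.0915). The tester hangs square in the fingers: flange edge at (320,194), top dot (320,300). I'll check its offset in the tool and work out the stand-off pose.

```bash
cat >> h.py <<'E'
def press(spot,d,ox,yaw=-.188,L=.2633,oy=0):
    """shares to put the free tip d metres off the spot (negative: pressed in), axis square to slope"""
    s=status.read_state(); M=R.from_quat(s["eef_rot"]).as_matrix(); t=np.radians(18)
    H=R.from_euler("z",yaw).as_matrix(); z=H@[np.sin(t),0,-np.cos(t)]; x=H@[0,1,0]; G=np.c_[x,np.cross(z,x),z]
    P=np.array(spot)-z*(L+d)-x*ox-G[:,1]*oy
    tip=s["ee_pos"]+M@[ox,oy,L]
    print("t",round(s["time"],2),"tcp",np.round(s["ee_pos"],4),"goal",P.round(4),"free tip minus spot in goal axes",(G.T@(tip-spot)).round(4),"f along -z",(-np.array(s["ft_force"])@z).round(2), np.round(s["ft_force"],1))
    print("shift",(M.T@(P-s["ee_pos"])/.15).round(3),"turn",(R.from_matrix(M.T@G).as_rotvec()/np.radians(30)).round(3))
SPOT=[.5511,.1347,.0915]
E
python3 - <<'E'
from h import *
k=vision.calibration("wrist"); T=k["T_tool_cam"]
def on(u,v,z):
    d=T[:3,:3]@[(u-k["cx"])/k["fx"],(v-k["cy"])/k["fy"],1]; return T[:3,3]+d*(z-T[2,3])/d[2]
print("top",on(320,300,.1313),"flange edge",on(320,193,.2013), on(320,193,.2063))
press(SPOT,.03,.002)
E
```

```text
top [0.00085846 0.00048169 0.1313    ] flange edge [0.02475499 0.00053066 0.2013    ] [0.02351679 0.00053436 0.2063    ]
t 14.6 tcp [0.5382 0.0518 0.4413] goal [0.4617 0.1497 0.3704] free tip minus spot in goal axes [-0.0818  0.0294 -0.0814] f along -z -1.12 [-0.3  0.1 -1.3]
shift [ 0.543 -0.625  0.473] turn [-0.6    0.001 -0.007]
```

>>> {"op": "play_rows", "data": {"series": [[0.1, -0.15, 0, -0.15, 0, 0], [0.25, -0.3, 0.05, -0.35, 0, 0], [0.4, -0.5, 0.1, -0.6, 0, -0.007], [0.543, -0.625, 0.25, -0.6, 0, -0.007], [0.543, -0.625, 0.4, -0.6, 0, -0.007]]}}

```text
time: 15.1
ee_pos: [0.4593, 0.1538, 0.3816]
eef_rot: [0.759, 0.632, 0.101, 0.121]
ft_force: [0.5, -0.6, -2.0]
width: 0.0258
grip_force: 30.0
```

>>> {"op": "play_rows", "data": {"series": [[0, 0, 0, 0, 0, 0], [0, 0, 0, 0, 0, 0], [0, 0, 0, 0, 0, 0]]}}

```text
time: 15.4
ee_pos: [0.4622, 0.1497, 0.3827]
eef_rot: [0.761, 0.629, 0.1, 0.121]
ft_force: [-0.2, 0.2, -1.2]
width: 0.0261
grip_force: 30.0
```

Run:
```python
from h import *
press(SPOT,.015,.0017)
for c in ("scene","side"):
    im=vision.camera(c); C=cam(c); u,v=proj(C,SPOT)[0].astype(int); print(c,u,v)
    a=im[max(0,v-60):v+30,u-60:u+60]; cv2.imwrite(f"pics/so_{c}.png",cv2.resize(a,None,fx=5,fy=5,interpolation=cv2.INTER_CUBIC))
```

```text
t 15.4 tcp [0.4622 0.1497 0.3827] goal [0.4663 0.1491 0.3562] free tip minus spot in goal axes [-0.0001  0.0046 -0.0414] f along -z -1.06 [-0.2  0.2 -1.2]
shift [ 0.001 -0.029  0.176] turn [ 0.003 -0.    -0.001]
scene 407 197
side 278 255
```

>>> {"op": "play_rows", "data": {"series": [[0.001, -0.029, 0.06, 0, 0, 0], [0.001, -0.029, 0.12, 0, 0, 0], [0.001, -0.029, 0.176, 0, 0, 0], [0.001, -0.029, 0.176, 0, 0, 0], [0.001, -0.029, 0.176, 0, 0, 0]]}}

```text
time: 16.0
ee_pos: [0.4654, 0.1497, 0.3545]
eef_rot: [0.761, 0.63, 0.099, 0.121]
ft_force: [-0.5, -0.3, -0.6]
width: 0.0259
grip_force: 30.0
```

Run:
```python
from h import *
press(SPOT,.002,.0017)
for c in ("scene","side"):
    im=vision.camera(c)
    for n in ("tip","tester","spot"): print(c,n,[(np.round(d["point"],3),round(d["conf"],2)) for d in spotter.boxes_of(c,n)][:3])
    cv2.imwrite(f"pics/near_{c}.png",im)
    # plunger by pixel: darkest/edge profile along predicted axis
    C=cam(c); s=status.read_state(); M=R.from_quat(s["eef_rot"]).as_matrix()
    for L in (.2063,.2493,.2633): print(L,proj(C,s["ee_pos"]+M@[.0017,0,L])[0].round(1),end=" ")
    print()
    z=[proj(C,s["ee_pos"]+M@[.0017,0,L])[0] for L in np.arange(.20,.29,.004)]; print([int(im[int(round(v)),int(round(u))].mean()) for u,v in z])
```

```text
t 16.0 tcp [0.4654 0.1497 0.3545] goal [0.4702 0.1484 0.3438] free tip minus spot in goal axes [ 0.0003 -0.0016 -0.0137] f along -z -0.42 [-0.5 -0.3 -0.6]
shift [-0.003  0.009  0.078] turn [-0.001  0.001  0.002]
scene tip []
scene tester [(array([ 0.625, -0.377,  0.084]), 0.92), (array([0.541, 0.135, 0.169]), 0.71)]
scene spot []
0.2063 [411.2 165.2] 0.2493 [409.  184.5] 0.2633 [408.3 190.7] 
[46, 40, 49, 29, 8, 8, 10, 22, 22, 22, 24, 20, 21, 37, 66, 83, 103, 111, 54, 129, 81, 141, 134]
side tip []
side tester [(array([0.518, 0.155, 0.176]), 0.7)]
side spot []
0.2063 [286.8 230.5] 0.2493 [282.  246.2] 0.2633 [280.4 251. ] 
[43, 42, 42, 45, 50, 59, 75, 54, 38, 14, 10, 9, 8, 11, 14, 36, 90, 160, 162, 162, 162, 162, 157]
```

Run:
```python
from h import *
s=status.read_state(); M=R.from_quat(s["eef_rot"]).as_matrix()
for c in ("scene","side"):
    im=cv2.imread(f"pics/near_{c}.png"); C=cam(c); g=cv2.cvtColor(im,6).astype(int)
    for L in (.235,.245,.254,.258,.262,.266):
        u,v=proj(C,s["ee_pos"]+M@[.0017,0,L])[0]; print(c,L,round(u,1),round(v,1),g[int(round(v)),int(u)-14:int(u)+15].tolist())
    print("spot px",proj(C,SPOT)[0].round(1))
    for d in spotter.regions_of(c,"tester"):
        m=d["pixels"]; vv,uu=np.nonzero(m)
        print(c,d["conf"],len(vv),[(int(v),float(uu[vv==v].mean().round(1)),int((vv==v).sum())) for v in range(vv.max()-8,vv.max()+1)])
```

```text
scene 0.235 409.6 178.2 [97, 98, 96, 94, 94, 96, 89, 113, 173, 93, 18, 23, 24, 20, 25, 19, 20, 12, 45, 109, 71, 55, 102, 121, 120, 119, 119, 120, 118]
scene 0.245 409.1 182.7 [92, 95, 90, 92, 90, 85, 142, 151, 125, 52, 9, 11, 22, 20, 26, 19, 24, 2, 118, 166, 109, 52, 40, 70, 80, 75, 72, 72, 80]
scene 0.254 408.7 186.7 [73, 72, 69, 71, 71, 70, 67, 65, 81, 118, 120, 126, 74, 62, 62, 71, 114, 123, 119, 119, 117, 118, 111, 96, 71, 70, 66, 63, 50]
scene 0.258 408.5 188.4 [69, 73, 74, 71, 70, 69, 70, 67, 63, 116, 122, 126, 71, 55, 59, 67, 118, 120, 117, 114, 116, 120, 120, 120, 112, 110, 111, 73, 49]
scene 0.262 408.3 190.2 [69, 67, 68, 71, 71, 67, 71, 71, 70, 63, 113, 124, 87, 56, 66, 92, 117, 119, 117, 115, 118, 114, 118, 115, 118, 117, 116, 128, 81]
scene 0.266 408.1 191.9 [71, 69, 70, 70, 65, 64, 62, 63, 65, 109, 119, 120, 121, 118, 120, 118, 117, 118, 116, 118, 113, 116, 115, 116, 116, 115, 117, 119, 76]
spot px [407.3 197.1]
scene 0.67 335 [(181, 408.5, 10), (182, 408.0, 9), (183, 408.5, 8), (184, 408.5, 8), (185, 408.0, 7), (186, 408.0, 5), (187, 408.0, 5), (188, 407.5, 4), (189, 40
[... 789 characters left out ...]
29, 136, 137, 120, 88]
side 0.258 281.0 249.2 [165, 165, 164, 165, 165, 165, 165, 164, 162, 160, 144, 100, 53, 24, 14, 12, 16, 14, 20, 49, 95, 125, 125, 125, 126, 129, 138, 138, 119]
side 0.262 280.6 250.6 [163, 164, 165, 164, 165, 164, 163, 153, 126, 96, 101, 125, 128, 118, 91, 69, 64, 69, 87, 98, 85, 79, 92, 110, 121, 123, 125, 125, 126]
side 0.266 280.2 252.0 [155, 160, 164, 165, 165, 164, 154, 127, 109, 127, 140, 159, 160, 154, 139, 128, 126, 116, 104, 121, 117, 87, 75, 84, 100, 113, 123, 124, 125]
spot px [278.6 255.4]
side 0.74 797 [(242, 284.5, 12), (243, 283.5, 10), (244, 283.5, 10), (245, 283.0, 9), (246, 283.0, 9), (247, 282.5, 8), (248, 282.5, 6), (249, 282.0, 5), (250, 281.5, 2)]
```

Tip and ring agree with the forecasts in both cameras, to about 1–2 px with the same bias. Pressing slowly.

>>> {"op": "play_rows", "data": {"series": [[-0.002, 0.009, 0.03, 0, 0, 0], [-0.002, 0.009, 0.06, 0, 0, 0], [-0.002, 0.009, 0.075, 0, 0, 0], [-0.002, 0.009, 0.075, 0, 0, 0], [-0.002, 0.009, 0.075, 0, 0, 0]]}}

```text
time: 17.0
ee_pos: [0.47, 0.1486, 0.3445]
eef_rot: [0.761, 0.63, 0.1, 0.121]
ft_force: [-0.4, 0.8, -1.9]
width: 0.026
grip_force: 30.0
```

```bash
python3 -c "
from h import *
press(SPOT,-.003,.0017)"
```

```text
t 17.0 tcp [0.47   0.1486 0.3445] goal [0.4718 0.1481 0.3391] free tip minus spot in goal axes [ 0.0001 -0.0001 -0.0028] f along -z -1.67 [-0.4  0.8 -1.9]
shift [-0.001  0.     0.038] turn [-0.     0.001  0.002]
```

>>> {"op": "play_rows", "data": {"series": [[0, 0, 0.01, 0, 0, 0], [0, 0, 0.02, 0, 0, 0], [0, 0, 0.03, 0, 0, 0], [0, 0, 0.038, 0, 0, 0], [0, 0, 0.038, 0, 0, 0]]}}

```text
time: 17.5
ee_pos: [0.4718, 0.1482, 0.3392]
eef_rot: [0.761, 0.63, 0.1, 0.121]
ft_force: [-1.3, -0.4, -0.2]
width: 0.026
grip_force: 30.0
```

>>> {"op": "play_rows", "data": {"series": [[0, 0, 0, 0, 0, 0], [0, 0, 0, 0, 0, 0]]}}

```text
time: 17.7
ee_pos: [0.4718, 0.1482, 0.3393]
eef_rot: [0.761, 0.63, 0.1, 0.121]
ft_force: [-0.9, -0.4, 0.1]
width: 0.0262
grip_force: 30.0
```

```bash
python3 -c "
from h import *
press(SPOT,-.006,.0017)"
```

```text
t 17.7 tcp [0.4718 0.1482 0.3393] goal [0.4727 0.1479 0.3362] free tip minus spot in goal axes [0.0001 0.0001 0.0027] f along -z 0.38 [-0.9 -0.4  0.1]
shift [-0.001 -0.     0.022] turn [0.001 0.    0.002]
```

>>> {"op": "play_rows", "data": {"series": [[0, 0, 0.008, 0, 0, 0], [0, 0, 0.016, 0, 0, 0], [0, 0, 0.024, 0, 0, 0], [0, 0, 0.024, 0, 0, 0], [0, 0, 0.024, 0, 0, 0]]}}

```text
time: 18.2
ee_pos: [0.4729, 0.148, 0.3359]
eef_rot: [0.76, 0.63, 0.1, 0.121]
ft_force: [-0.8, -0.6, 1.2]
width: 0.0258
grip_force: 30.0
```

>>> {"op": "play_rows", "data": {"series": [[0, 0, 0, 0, 0, 0], [0, 0, 0, 0, 0, 0]]}}

```text
time: 18.4
ee_pos: [0.4729, 0.148, 0.3359]
eef_rot: [0.761, 0.63, 0.1, 0.121]
ft_force: [-0.4, 0.9, 2.1]
width: 0.0263
grip_force: 30.0
```

Run:
```python
from h import *
press(SPOT,-.006,.0017)
f=[]
for c in ("scene","side","scene","side","scene","side"):
    im=vision.camera(c); cv2.imwrite(f"pics/end_{c}.png",im); s=status.read_state(); f.append(s["ft_force"])
print(np.mean(f,0).round(2), np.std(f,0).round(2))
z=np.array([.3090*np.cos(.188),-.309*np.sin(.188),-.951]); print("push", -np.mean(f,0)@z+1.1)
M=R.from_quat(s["eef_rot"]).as_matrix()
for c in ("scene","side"):
    for d in spotter.regions_of(c,"tester"):
        m=d["pixels"]; vv,uu=np.nonzero(m); print(c,round(d["conf"],2),len(vv),vv.max(),uu[vv==vv.max()].mean())
    C=cam(c); a=cv2.imread(f"pics/near_{c}.png").astype(int); b=cv2.imread(f"pics/end_{c}.png").astype(int)
    print(c,"nose end px",proj(C,s["ee_pos"]+M@[.0017,0,.2493])[0].round(1),"spot",proj(C,SPOT)[0].round(1))
    # has the house moved? compare a patch of its far roof/walls by phase correlation
```

```text
t 18.4 tcp [0.4729 0.148  0.3359] goal [0.4727 0.1479 0.3362] free tip minus spot in goal axes [0.0002 0.0001 0.0064] f along -z 2.2 [-0.4  0.9  2.1]
shift [-0.001 -0.    -0.002] turn [0.001 0.    0.002]
[-0.68  0.12  2.14] [0.28 0.32 0.41]
push 3.343630867455904
scene 0.83 892 254 170.0
scene 0.58 1350 318 404.5
scene 0.55 366 195 407.0
scene nose end px [407.8 193.8] spot [407.3 197.1]
side 0.62 848 256 280.5
side 0.48 2417 390 401.0
side nose end px [279.3 252.9] spot [278.6 255.4]
```

Push is about 3.3 N and geometry says 6.4 mm in, so the two agree. A final check that the house did not slide, then hand in.

Run:
```python
from h import *
from bench import job
P=np.array([[-.03,-.035,0],[-.03,.035,0],[-.03,-.035,.042],[-.03,.035,.042]]); ok=True
C=cam("side"); q=proj(C,place(P,[.5527,.134,-.187],.04)); a=cv2.imread("pics/near_side.png"); b=cv2.imread("pics/end_side.png")
x0,y0=q.min(0).astype(int); x1,y1=q.max(0).astype(int)+1; res=cv2.matchTemplate(b[y0-8:y1+8,x0-8:x1+8],a[y0:y1,x0:x1],cv2.TM_CCOEFF_NORMED)
_,m,_,l=cv2.minMaxLoc(res); print("match",round(m,3),"shift px",l[0]-8,l[1]-8)
if max(abs(l[0]-8),abs(l[1]-8))<=1: print(job.close_job())
```

```text
match 0.628 shift px 0 1
the job is handed in; nothing more can be done
None
```

The job is handed in. The house stands in the empty middle place, within about 2 mm of the gap's centre by camera fit, with its roof sloping like its neighbours'. The tester is still held square in the ring, its plunger about 6 mm in at about 3.3 N. No verdict came back, and the last check for house movement showed at most 1 px of shift, but on a weak image match (0.63).

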